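# Run a fingertip along the pin box to shut its flip lids

## Robot

A 7-joint arm with a two-finger parallel gripper is mounted at the origin on the work surface. World frame = base frame: x ahead of the robot, y to its left, z up, the work surface at z = 0. Lengths are in m, angles in degrees, forces in N, time in s.
With the tool pointing down it reaches from about 0.4 to 0.9 m from the base axis. Payload 5.6 kg.
Tool frame: the origin (TCP) lies at the very end of the fingers, on their centre line; the grasp point (between the pads) lies 19 mm behind it (grasp_offset is the distance from the TCP to the grasp point, in m); z points along the fingers, y is the line along which they close (so a half turn about z gives the same grasp; the last joint's range is limited). The gripper opens to 92 mm and grips with 3 to 60 N. Pads are 20 mm wide; open, the fingers measure 128 mm over their backs; the gripper's body (75 mm by 189 mm) begins 69 mm behind the grasp point.
Start: joints at [68.182, 26.786, -0.665, 91.828, 0.344, 61.387, -3.226], TCP at [0.215, -0.613, 0.215] pointing down, gripper open.
Joint ranges: [-144.91, 144.91], [-17.63, 115.5], [-89.93, 88.59], [15.96, 139.68], [-74.01, 254.01], [8.47, 105.57], [-167.45, 167.45]. Speed limits (degrees/s): [147.25, 147.25, 180, 180, 180, 180, 180].

## Interface

Orientations are given as a 3x3 rotation matrix whose columns are the frame's x, y, z axes.
In Python, from bench import get_state, snapshot, finish_job, grasp_offset gives the robot as it stands. The module is installed in compiled form; this text tells all that it offers.
- The arm moves only by the tool apply_moves, never from a script. Its argument "motion" is a list of rows, each a list of 6 numbers: the shift along the world's x, y, z in mm, then the turn, a rotation vector about the world's x, y, z in rad. In form: [[x, y, z, wx, wy, wz], ...]. A call has 1 to 12 rows; each row is the pose to reach, as a shift and turn from the pose commanded when the call began; what a row does not reach only later rows make up. A row lasts 1/8 s, in which the tool goes at most 62.5 mm and 10.7 degrees, less where a joint would pass 70% of its speed; a pose out of reach is approached as far as the arm can. A call with a gripper value outside its range is refused whole. "fingers" is the finger opening in mm, from 0 to 91.9, set as the call begins (left out, the last holds). The fingers move at their own pace and stop on an object; "newtons" is the grip in N (left out, the last holds). Time passes only in rows, so rows that repeat a pose let the fingers close. It gives the time, the measured TCP pose, the force, the opening and the grip force at its end, in the units of the state.
- get_state(): the state, without advancing time (a new reading comes with each control period).
- snapshot(name): name is "side" or "top" or "wrist"; returns a dict with "image" (420x560x3 uint8, red, green, blue), "range_z" (420x560 float32, m along the optical axis (not along the pixel's ray), 0 where there is no reading), "fx", "fy", "cx", "cy" (pixels), "origin" and "attitude" of the camera in the world. Camera axes: x right, y up, looking along -z (the intrinsics and any distortion apply to the point x, -y, -z); pixel columns grow to the right and rows downward; lengths in m; the calibration is good to about 2 mm. A picture is of the moment at which its call begins.
- finish_job(): hands the job in; it is judged then, once.
The state is a dict: "time": time; "q": joint angles; "qvel": joint speeds; "tau": joint torques, N m; "tool_pos": TCP position; "orientation": TCP orientation; "ft_force": force on the tool from outside, world axes, zero at the start; "wrist_torque": the same for the moment, N m; "gripper_width": opening from 0.0 (shut) to 1.0 (fully open); "gripper_force": force on a finger pad.
Only numpy, scipy, OpenCV 4.12 (cv2) and the standard library are available. Lean on these libraries where they do the work, as an engineer would, in place of code of your own. Each camera call takes 0.05 s, during which the arm holds its last target. There are 200 camera calls.

## Task

Shut all six flip lids of the lock-pin box by running a fingertip lightly along the row, so that each lid is folded down flat over its pins. Do not press hard, do not lift the box or shove it along the bench, leave the lock barrels and the pulley alone, and finish clear of everything.

Things in the scene. Friction and masses are not known exactly. Their poses are not given: they have to be found in the camera images.
- pin_box: Grey sheet-metal box standing loose, about 0.75 kg: a row of six compartments, 210 x 48 mm, each with an aluminium flip lid. Origin: centre of its underside; x along the row, y across, z up. Every lid is hinged across the row at the -x side of its compartment and folds shut towards +x. Shut lids form one flat face 29 mm above the bench; a lid standing straight up reaches 60 mm.
- lid0 (a joint): Angle of flip lid 0 (0 to 5 from the box's -x end): 0 shut, 1.57 straight up, 1.8 its stop, leaning back to -x. Lid 46 mm wide, 32 mm from hinge to free edge, 2.5 mm thick; hinge line at box x = -102 mm, 27.5 mm above the bench. Its hinge is lightly stiff (0.01 N m, under 1 N at the edge): it stays at any angle where it is left, no spring or catch.
- lid1 (a joint): Angle of flip lid 1 (0 to 5 from the box's -x end): 0 shut, 1.57 straight up, 1.8 its stop, leaning back to -x. Lid 46 mm wide, 32 mm from hinge to free edge, 2.5 mm thick; hinge line at box x = -68 mm, 27.5 mm above the bench. Its hinge is lightly stiff (0.01 N m, under 1 N at the edge): it stays at any angle where it is left, no spring or catch.
- lid2 (a joint): Angle of flip lid 2 (0 to 5 from the box's -x end): 0 shut, 1.57 straight up, 1.8 its stop, leaning back to -x. Lid 46 mm wide, 32 mm from hinge to free edge, 2.5 mm thick; hinge line at box x = -34 mm, 27.5 mm above the bench. Its hinge is lightly stiff (0.01 N m, under 1 N at the edge): it stays at any angle where it is left, no spring or catch.
- lid3 (a joint): Angle of flip lid 3 (0 to 5 from the box's -x end): 0 shut, 1.57 straight up, 1.8 its stop, leaning back to -x. Lid 46 mm wide, 32 mm from hinge to free edge, 2.5 mm thick; hinge line at box x = 0 mm, 27.5 mm above the bench. Its hinge is lightly stiff (0.01 N m, under 1 N at the edge): it stays at any angle where it is left, no spring or catch.
- lid4 (a joint): Angle of flip lid 4 (0 to 5 from the box's -x end): 0 shut, 1.57 straight up, 1.8 its stop, leaning back to -x. Lid 46 mm wide, 32 mm from hinge to free edge, 2.5 mm thick; hinge line at box x = 34 mm, 27.5 mm above the bench. Its hinge is lightly stiff (0.01 N m, under 1 N at the edge): it stays at any angle where it is left, no spring or catch.
- lid5 (a joint): Angle of flip lid 5 (0 to 5 from the box's -x end): 0 shut, 1.57 straight up, 1.8 its stop, leaning back to -x. Lid 46 mm wide, 32 mm from hinge to free edge, 2.5 mm thick; hinge line at box x = 68 mm, 27.5 mm above the bench. Its hinge is lightly stiff (0.01 N m, under 1 N at the edge): it stays at any angle where it is left, no spring or catch.
- barrel_a: Steel lock barrel, a stepped cylinder standing upright, 25 mm diameter below and 17 mm above, 32 mm tall, loose, 70 g; on the left (+y) side of the box, towards its -x end, 80 to 105 mm off its centre line. Origin: centre of its underside. To be left alone.
- barrel_b: Steel lock barrel, a stepped cylinder standing upright, 25 mm diameter below and 17 mm above, 32 mm tall, loose, 70 g; on the left (+y) side of the box, towards its +x end, 80 to 105 mm off its centre line. Origin: centre of its underside. To be left alone.
- pulley: Dark steel V-belt pulley lying flat, 76 mm diameter, 27 mm tall at the hub, loose, 0.28 kg; on the -y side of the box, 110 to 130 mm off its centre line. Origin: centre of its underside. To be left alone.
Mind the look-alikes: they are no part of the job. Of the things shaped like the pin_box, the grey one is meant.

How it is judged:
By the outcome, as a careful person would: the job done as asked, in the order asked, and still so for the second after the job is handed in, with the robot touching nothing.
It also fails if it takes over 40 s, if anything falls off the work surface, if the arm or the gripper's body presses on something with over 40 N, if the wrist force passes 120 N, or if a joint passes its speed limit or range.

## Working session

There is one attempt and no reset: what is moved stays moved. The work goes in short steps, Python scripts to look and compute and a tool call to move; the robot and the scene stay as the last step left them, time stands still between calls to the robot, and variables do not carry over. Pictures are saved under pics/ and viewed, at most 10 in all, crops included, and the job is handed in when it is done.

Besides the shell and the picture viewer there is one more tool, called after ">>>" as name(argument=value, ...), one argument or row to a line, values as JSON. apply_moves: Moves the arm, as the interface text tells. Its arguments: {"type":"object","properties":{"motion":{"type":"array","items":{"type":"array","items":{"type":"number"}}},"fingers":{"type":"number"},"newtons":{"type":"number"}},"required":["motion"]}

```bash
mkdir -p pics; cat > h.py <<'E'
import numpy as np,cv2
from bench import *
def pts(s):
    z=s["range_z"];h,w=z.shape;u,v=np.meshgrid(np.arange(w),np.arange(h))
    p=np.stack([(u-s["cx"])/s["fx"]*z,-(v-s["cy"])/s["fy"]*z,-z],-1)
    P=p@np.array(s["attitude"]).T+np.array(s["origin"]);P[z==0]=np.nan;return P
def save(s,n):cv2.imwrite("pics/"+n,s["image"][:,:,::-1])
E
python3 - <<'E'
from h import *
for n in("top","side"):
    s=snapshot(n);save(s,n+"0.png");np.save(n+"0.npy",pts(s));print(n,s["origin"],np.round(s["attitude"],3).tolist(),s["fx"],[k for k in s])
print(get_state())
E
```

```text
top [0.42613351 0.00278324 1.00983233] [[-0.015, 0.99, -0.137], [-1.0, -0.014, 0.003], [0.001, 0.137, 0.991]] 484.31058590036605 ['image', 'range_z', 'fx', 'fy', 'cx', 'cy', 'origin', 'attitude']
side [ 0.46804267 -0.53771968  0.48256129] [[0.986, 0.115, -0.12], [-0.166, 0.607, -0.778], [-0.017, 0.787, 0.617]] 401.83771367086115 ['image', 'range_z', 'fx', 'fy', 'cx', 'cy', 'origin', 'attitude']
{'time': 0.1, 'q': array([68.18139681, 26.83089411, -0.66377142, 91.87476283,  0.34042158,
       61.38630707, -3.22565577]), 'qvel': array([-0.0746503 , -0.03506054,  0.02130117, -0.20561271, -0.07156569,
        0.03129436,  0.01871428]), 'tau': array([ 6.62913208e-04, -5.21644020e+01, -1.27111343e-02, -2.44365853e+01,
       -5.68384049e-02,  1.41037352e-02,  6.37243193e-05]), 'tool_pos': array([ 0.21519242, -0.61279637,  0.21374262]), 'orientation': array([[ 9.43519289e-01,  3.31317078e-01, -5.86712809e-04],
       [ 3.31317590e-01, -9.43518167e-01,  1.45696119e-03],
       [-7.08580693e-05, -1.56905926e-03, -9.99998767e-01]]), 'ft_force': array([ 0.21076447,  0.17831949, -0.71012459]), 'wrist_torque': array([ 0.00185439, -0.01132987,  0.00569715]), 'gripper_force': 0.0, 'gripper_width': 1.0008275929565573}
```

View pics/top0.png

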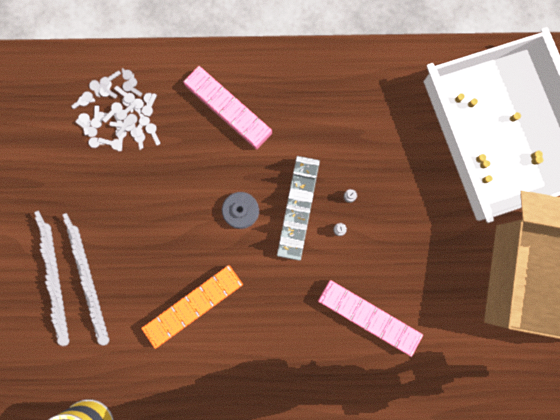

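View pics/side0.png

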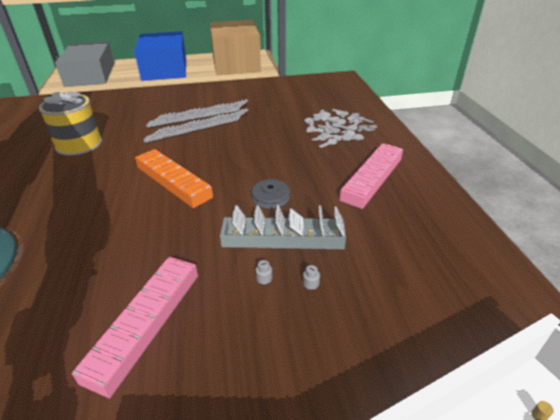

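The top view shows the look-alikes: pink boxes at (228,108) and (370,318), an orange one at (192,306) and the grey open box at (299,208). I choose the grey one. The barrels at (350,196) and (340,229) are on the world -y side of it and the pulley at (240,210) is on +y. So box +y points to world -y, and box +x points towards the robot.

```bash
python3 - <<'E'
from h import *
P=np.load("top0.npy");S=np.load("side0.npy")
def R(P,sl):return P[sl].reshape(-1,3)
q=R(P,np.s_[145:270,265:330]);q=q[np.isfinite(q).all(1)]
print("bench z",np.nanmedian(P[300:340,250:300,2]),np.nanmedian(S[300:340,250:300,2]))
for nm,q in(("top",q),("side",R(S,np.s_[195:255,215:350]))):
    q=q[np.isfinite(q).all(1)&(q[:,2]>.014)&(q[:,2]<.075)]
    r=cv2.minAreaRect((q[:,:2]*1000).astype(np.float32));print(nm,len(q),r,np.round(cv2.boxPoints(r)),np.percentile(q[:,2],[50,99]))
    np.save(nm+"box.npy",q)
for nm,sl in(("a?",np.s_[215:245,328:352]),("b?",np.s_[185:208,340:362]),("pulley",np.s_[188:232,218:264])):
    q=R(P,sl);q=q[np.isfinite(q).all(1)&(q[:,2]>.012)];print(nm,np.round((q.min(0)+q.max(0))*500),np.round(q.max(0)*1000),len(q))
a=cv2.imread("pics/side0.png")[185:300,205:360];cv2.imwrite("pics/c1.png",cv2.resize(a,None,fx=5,fy=5,interpolation=cv2.INTER_CUBIC)[:590,:790])
E
```

```text
bench z -0.000784311860073772 -0.0002841141647733081
top 1018 ((559.4769287109375, -26.525604248046875), (47.9685173034668, 210.1666259765625), 77.98587799072266) [[452. -28.]
 [657. -72.]
 [667. -25.]
 [462.  19.]] [0.03744596 0.05846739]
side 2518 ((577.447998046875, 12.519996643066406), (136.04031372070312, 230.02706909179688), 77.61898040771484) [[451. -29.]
 [675. -79.]
 [704.  54.]
 [480. 104.]] [0.02512318 0.05745622]
a? [ 514. -111.   25.] [526. -99.  34.] 113
b? [ 583. -135.   24.] [ 594. -124.   35.] 114
pulley [557.  94.  22.] [594. 131.  31.] 1043
```

View pics/c1.png

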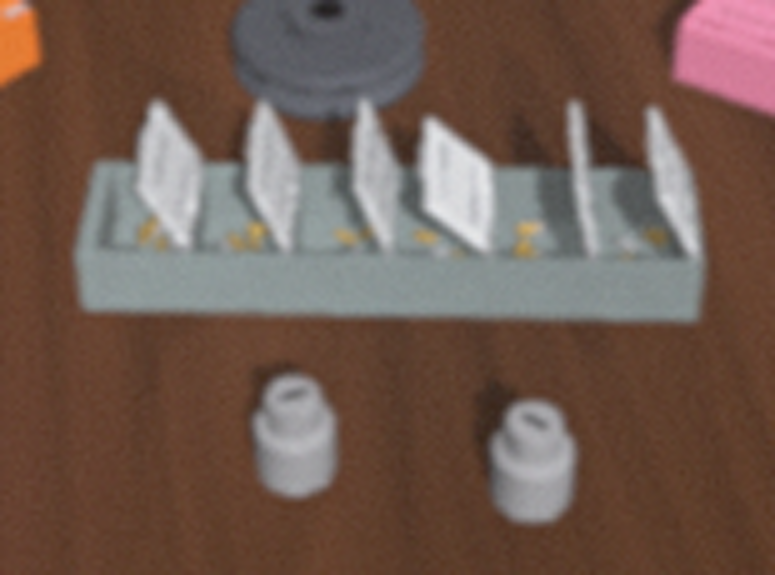

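The crop confirms the grey box: six lids with hinges on their right (world +x) edge, and lid 0 at the right end. The rectangle measures 210 x 48 mm, which matches the given size. Next I check for obstacles on the way over.

```bash
python3 - <<'E'
from h import *
q=np.vstack([np.load(n+"0.npy").reshape(-1,3) for n in("top","side")]);q=q[np.isfinite(q).all(1)]
for x in np.arange(.1,.9,.1):
    print(round(x,1),[(round(y,1),round(float(np.percentile(t,99)),2)) for y in np.arange(-.8,.1,.1) if len(t:=q[(abs(q[:,0]-x-.05)<.05)&(abs(q[:,1]-y-.05)<.05)][:,2])>20])
b=np.load("topbox.npy");d=b[:,:2]*1000-[559.5,-26.5];x=d@[-.978,.208];y=d@[-.208,-.978]
for lo in np.arange(-112,112,8):
    m=(x>=lo)&(x<lo+8);print(lo,m.sum(),np.round([y[m].min(),y[m].max(),b[m,2].max()*1000]) if m.any() else'')
E
```

```text
0.1 [(np.float64(-0.6), 0.0), (np.float64(-0.5), 0.0), (np.float64(-0.4), 0.0), (np.float64(-0.3), 0.0), (np.float64(-0.2), 0.0), (np.float64(-0.1), 0.01), (np.float64(-0.0), 0.01)]
0.2 [(np.float64(-0.6), 0.0), (np.float64(-0.5), 0.0), (np.float64(-0.4), 0.0), (np.float64(-0.3), 0.03), (np.float64(-0.2), 0.03), (np.float64(-0.1), 0.0), (np.float64(-0.0), 0.0)]
0.3 [(np.float64(-0.6), 0.01), (np.float64(-0.5), 0.11), (np.float64(-0.4), 0.0), (np.float64(-0.3), 0.03), (np.float64(-0.2), 0.03), (np.float64(-0.1), 0.03), (np.float64(-0.0), 0.0)]
0.4 [(np.float64(-0.6), 0.06), (np.float64(-0.5), 0.11), (np.float64(-0.4), 0.0), (np.float64(-0.3), 0.0), (np.float64(-0.2), 0.0), (np.float64(-0.1), 0.05), (np.float64(-0.0), 0.04)]
0.5 [(np.float64(-0.6), 0.11), (np.float64(-0.5), 0.11), (np.float64(-0.4), 0.07), (np.float64(-0.3), 0.0), (np.float64(-0.2), 0.03), (np.float64(-0.1), 0.06), (np.float64(-0.0), 0.03)]
0.6 [(np.float64(-0.6), 0.02), (np.float64(-0.5), 0.03), (np.float64(-0.4), 0.07), (np.float64(-0.3), 0.0), (np.float64(-0.2), 0.0), (np.float64(-0.1), 0.06), (np.float64(-0.0), 0.0
[... 323 characters left out ...]
np.float64(-0.1), 0.0), (np.float64(-0.0), 0.0)]
-112 9 [-21.  23.  28.]
-104 47 [-24.  22.  43.]
-96 60 [-23.  24.  56.]
-88 16 [-24.  24.  59.]
-80 8 [-24.  23.  26.]
-72 37 [-24.  24.  49.]
-64 38 [-23.  24.  60.]
-56 8 [-24.  24.  26.]
-48 8 [-24.  24.  28.]
-40 34 [-24.  24.  32.]
-32 77 [-23.  24.  41.]
-24 76 [-24.  22.  47.]
-16 57 [-24.  24.  51.]
-8 17 [-24.  24.  30.]
0 55 [-24.  22.  53.]
8 41 [-24.  24.  59.]
16 10 [-24.  24.  27.]
24 8 [-24.  24.  27.]
32 64 [-24.  24.  46.]
40 64 [-24.  23.  59.]
48 10 [-24.  24.  31.]
56 10 [-24.  24.  27.]
64 56 [-23.  23.  40.]
72 83 [-24.  24.  55.]
80 40 [-24.  24.  58.]
88 8 [-24.  24.  27.]
96 61 [-23.  24.  29.]
104 16 [-24.  22.  28.]
```

>>> apply_moves(
  motion=[
    [40,46,0,0,0,-0.1],
    [80,92,0,0,0,-0.2],
    [120,138,0,0,0,-0.3],
    [160,184,0,0,0,-0.4],
    [200,230,0,0,0,-0.5],
    [240,276,0,0,0,-0.548],
    [280,322,0,0,0,-0.548],
    [320,368,0,0,0,-0.548],
    [360,414,0,0,0,-0.548],
    [400,460,0,0,0,-0.548],
    [440,510,-40,0,0,-0.548],
    [481,557,-95,0,0,-0.548],
  ],
  fingers=0,
  newtons=5,
)

```text
time: 1.6
tool_pos: [0.6813, -0.0738, 0.1409]
orientation: [[0.978, -0.208, 0.002], [-0.208, -0.978, 0.0], [0.002, -0.0, -1.0]]
ft_force: [0.4, -0.3, 0.8]
gripper_width: 0.007
gripper_force: 0.0
```

>>> apply_moves(
  motion=[
    [0,0,0,0,0,0],
    [0,0,-40,0,0,0],
    [0,0,-68,0,0,0],
    [0,0,-68,0,0,0],
    [0,0,-68,0,0,0],
  ],
)

```text
time: 2.22
tool_pos: [0.6805, -0.0766, 0.0749]
orientation: [[0.978, -0.21, 0.002], [-0.21, -0.978, -0.0], [0.002, 0.0, -1.0]]
ft_force: [0.8, -0.6, 0.4]
gripper_width: 0.005
gripper_force: 0.0
```

```bash
python3 - <<'E'
from h import *
save(snapshot("wrist"),"w1.png");save(snapshot("side"),"s1.png")
s=get_state();print(s["tool_pos"],s["ft_force"])
E
```

```text
[ 0.68083747 -0.07625507  0.07531137] [ 0.26885107  0.40981782 -0.72886057]
```

View pics/s1.png

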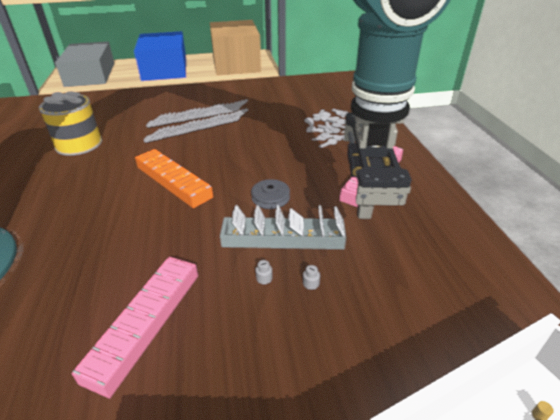

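>>> apply_moves(
  motion=[
    [10,22,0,0,0,0],
    [10,22,-23,0,0,0],
    [10,22,-23,0,0,0],
    [10,22,-23,0,0,0],
  ],
)

```text
time: 2.82
tool_pos: [0.6891, -0.0541, 0.0493]
orientation: [[0.978, -0.209, -0.002], [-0.209, -0.978, -0.0], [-0.001, 0.001, -1.0]]
ft_force: [-0.6, 0.8, 0.3]
gripper_width: 0.005
gripper_force: 0.0
```

>>> apply_moves(
  motion=[
    [-19.6,4.2,0,0,0,0],
    [-39.1,8.3,0,0,0,0],
    [-58.7,12.5,0,0,0,0],
    [-78.2,16.6,0,0,0,0],
    [-97.8,20.8,0,0,0,0],
    [-117.4,25,0,0,0,0],
    [-136.9,29.1,0,0,0,0],
    [-156.5,33.3,0,0,0,0],
    [-176,37.4,0,0,0,0],
    [-195.6,41.6,0,0,0,0],
    [-215.2,45.8,0,0,0,0],
    [-230,49,0,0,0,0],
  ],
)

```text
time: 4.32
tool_pos: [0.4593, -0.005, 0.0506]
orientation: [[0.978, -0.209, 0.001], [-0.209, -0.978, -0.0], [0.001, 0.0, -1.0]]
ft_force: [-0.5, -0.0, -0.4]
gripper_width: 0.005
gripper_force: 0.0
```

```bash
python3 - <<'E'
from h import *
s=snapshot("side");save(s,"s2.png");print(get_state()["tool_pos"],get_state()["ft_force"])
a=s["image"][130:300,205:360,::-1];cv2.imwrite("pics/c2.png",cv2.resize(a,None,fx=3.5,fy=3.5))
E
```

```text
[ 0.4571141  -0.00457184  0.0503049 ] [-1.36919224  0.86492087 -0.22954117]
```

View pics/c2.png

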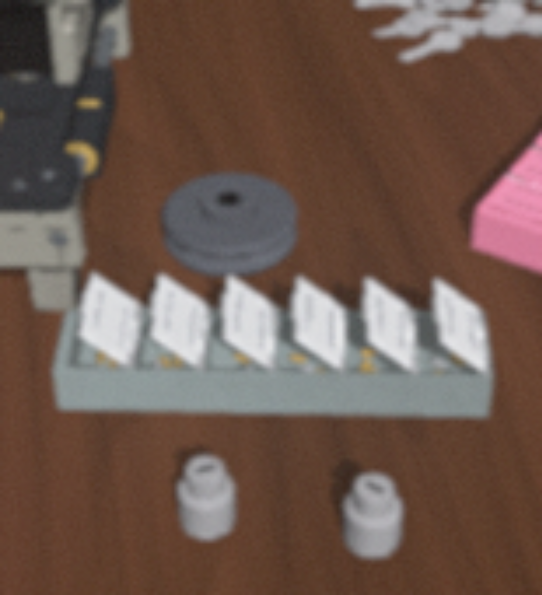

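Pass 1 worked: all six lids lean evenly at about 45° and the box hasn't moved. I'll go back high and make a lower pass.

>>> apply_moves(
  motion=[
    [0,0,25,0,0,0],
    [40,-8.5,35,0,0,0],
    [80,-17,35,0,0,0],
    [120,-25.5,35,0,0,0],
    [160,-34,35,0,0,0],
    [200,-42.5,35,0,0,0],
    [232,-49.4,30,0,0,0],
    [232,-49.4,10,0,0,0],
    [232,-49.4,-10,0,0,0],
    [232,-49.4,-10,0,0,0],
  ],
)

```text
time: 5.62
tool_pos: [0.6887, -0.0537, 0.0373]
orientation: [[0.978, -0.208, -0.006], [-0.208, -0.978, 0.0], [-0.006, 0.001, -1.0]]
ft_force: [-0.5, 1.0, 0.2]
gripper_width: 0.005
gripper_force: 0.0
```

>>> apply_moves(
  motion=[
    [-19.6,4.2,0,0,0,0],
    [-39.1,8.3,0,0,0,0],
    [-58.7,12.5,0,0,0,0],
    [-78.2,16.6,0,0,0,0],
    [-97.8,20.8,0,0,0,0],
    [-117.4,25,0,0,0,0],
    [-136.9,29.1,0,0,0,0],
    [-156.5,33.3,0,0,0,0],
    [-176,37.4,0,0,0,0],
    [-195.6,41.6,0,0,0,0],
    [-215.2,45.8,0,0,0,0],
    [-230,49,0,0,0,0],
  ],
)

```text
time: 7.12
tool_pos: [0.4608, -0.0048, 0.0408]
orientation: [[0.978, -0.208, 0.001], [-0.208, -0.978, -0.0], [0.001, -0.0, -1.0]]
ft_force: [0.3, 0.5, 0.5]
gripper_width: 0.008
gripper_force: 0.1
```

>>> apply_moves(
  motion=[
    [0,0,25,0,0,0],
    [40,-8.5,35,0,0,0],
    [80,-17,35,0,0,0],
    [120,-25.5,35,0,0,0],
    [160,-34,35,0,0,0],
    [200,-42.5,35,0,0,0],
    [230,-49,30,0,0,0],
    [230,-49,10,0,0,0],
    [230,-49,-6,0,0,0],
    [230,-49,-6,0,0,0],
  ],
)

```text
time: 8.38
tool_pos: [0.6889, -0.0535, 0.0319]
orientation: [[0.978, -0.208, -0.005], [-0.208, -0.978, 0.0], [-0.005, 0.001, -1.0]]
ft_force: [-0.2, 0.1, 0.2]
gripper_width: 0.005
gripper_force: 0.0
```

```bash
cat >> h.py <<'E'
def box():
    s=snapshot("top");b=pts(s).reshape(-1,3);b=b[np.isfinite(b).all(1)]
    b=b[(b[:,2]>.014)&(b[:,2]<.075)];d=b[:,:2]*1000-[559.5,-26.5];x=d@[-.978,.208];y=d@[-.208,-.978]
    k=(abs(x)<120)&(abs(y)<40);b,x,y=b[k],x[k],y[k]
    print("rect",cv2.minAreaRect((b[:,:2]*1000).astype(np.float32)))
    for h in range(-102,80,34):print(h,[int(round(np.median(b[m,2])*1000)) if (m:=(x>=h+a)&(x<h+a+6)&(abs(y)<20)).any() else None for a in range(2,33,6)])
    print(get_state()["tool_pos"],get_state()["ft_force"])
    return s
E
python3 -c "from h import *;box()"
```

```text
rect ((559.418212890625, -26.421424865722656), (47.953033447265625, 209.97821044921875), 78.05791473388672)
-102 [31, 32, 34, 37, 39, 28]
-68 [30, 33, 34, 37, 38, 28]
-34 [30, 33, 35, 37, 39, 28]
0 [30, 33, 35, 37, 39, 29]
34 [30, 32, 35, 37, 39, 28]
68 [30, 33, 35, 37, 37, 25]
[ 0.69003922 -0.05368691  0.03320074] [ 0.04649552  0.28276739 -0.15488159]
```

The box has not moved and the lids sit at about 23°. Next pass is at about 34 mm.

>>> apply_moves(
  motion=[
    [0,0,0,0,0,0],
    [-20.5,4.4,0,0,0,0],
    [-41,8.7,0,0,0,0],
    [-61.5,13.1,0,0,0,0],
    [-82,17.5,0,0,0,0],
    [-102.5,21.8,0,0,0,0],
    [-123,26.2,0,0,0,0],
    [-143.5,30.5,0,0,0,0],
    [-164,34.9,0,0,0,0],
    [-184.5,39.2,0,0,0,0],
    [-205,43.6,0,0,0,0],
    [-225,47.9,0,0,0,0],
  ],
)

```text
time: 9.93
tool_pos: [0.4669, -0.006, 0.0353]
orientation: [[0.978, -0.209, 0.003], [-0.209, -0.978, 0.0], [0.003, -0.001, -1.0]]
ft_force: [-0.4, 1.0, 0.6]
gripper_width: 0.003
gripper_force: 0.0
```

>>> apply_moves(
  motion=[
    [0,0,20,0,0,0],
    [40,-8.5,25,0,0,0],
    [80,-17,25,0,0,0],
    [120,-25.5,25,0,0,0],
    [160,-34,25,0,0,0],
    [200,-42.5,25,0,0,0],
    [225,-47.9,20,0,0,0],
    [225,-47.9,8,0,0,0],
    [225,-47.9,-3,0,0,0],
    [225,-47.9,-3,0,0,0],
    [225,-47.9,-3,0,0,0],
    [225,-47.9,-3,0,0,0],
  ],
)

```text
time: 11.42
tool_pos: [0.6918, -0.054, 0.0319]
orientation: [[0.978, -0.209, 0.001], [-0.209, -0.978, -0.0], [0.001, -0.0, -1.0]]
ft_force: [-0.0, 0.8, 0.6]
gripper_width: 0.005
gripper_force: 0.0
```

```bash
python3 -c "from h import *;box()"
```

```text
rect ((559.3325805664062, -26.490306854248047), (47.939640045166016, 209.9661102294922), 78.01097869873047)
-102 [29, 30, 31, 32, 33, 27]
-68 [29, 30, 31, 32, 33, 27]
-34 [29, 30, 31, 33, 34, 28]
0 [29, 29, 31, 32, 33, 28]
34 [29, 30, 31, 32, 33, 28]
68 [29, 30, 31, 32, 33, 25]
[ 0.69187539 -0.05401381  0.03182138] [-0.82100465 -1.16303634 -0.01596795]
```

>>> apply_moves(
  motion=[
    [0,0,-1.3,0,0,0],
    [-20.5,4.4,-1.3,0,0,0],
    [-41,8.7,-1.3,0,0,0],
    [-61.5,13.1,-1.3,0,0,0],
    [-82,17.5,-1.3,0,0,0],
    [-102.5,21.8,-1.3,0,0,0],
    [-123,26.2,-1.3,0,0,0],
    [-143.5,30.5,-1.3,0,0,0],
    [-164,34.9,-1.3,0,0,0],
    [-184.5,39.2,-1.3,0,0,0],
    [-205,43.6,-1.3,0,0,0],
    [-225,47.9,-1.3,0,0,0],
  ],
)

```text
time: 12.98
tool_pos: [0.4665, -0.0061, 0.0303]
orientation: [[0.978, -0.209, 0.001], [-0.209, -0.978, 0.0], [0.001, -0.0, -1.0]]
ft_force: [0.3, 0.8, -0.2]
gripper_width: 0.004
gripper_force: 0.1
```

>>> apply_moves(
  motion=[
    [0,0,20,0,0,0],
    [40,-8.5,25,0,0,0],
    [80,-17,25,0,0,0],
    [120,-25.5,25,0,0,0],
    [160,-34,25,0,0,0],
    [200,-42.5,25,0,0,0],
    [225,-47.9,20,0,0,0],
    [225,-47.9,8,0,0,0],
    [225,-47.9,0,0,0,0],
    [225,-47.9,-1,0,0,0],
    [225,-47.9,-1,0,0,0],
    [225,-47.9,-1,0,0,0],
  ],
)

```text
time: 14.48
tool_pos: [0.6918, -0.054, 0.0295]
orientation: [[0.978, -0.209, 0.001], [-0.209, -0.978, -0.0], [0.001, -0.0, -1.0]]
ft_force: [-0.5, 0.5, -0.6]
gripper_width: 0.004
gripper_force: 0.0
```

```bash
python3 -c "from h import *;box()"
```

```text
rect ((559.3843383789062, -26.567184448242188), (48.04584503173828, 210.04563903808594), 77.93458557128906)
-102 [28, 29, 28, 29, 28, 28]
-68 [28, 29, 29, 28, 29, 27]
-34 [28, 29, 29, 29, 28, 27]
0 [28, 28, 28, 29, 28, 27]
34 [28, 29, 28, 29, 28, 27]
68 [29, 28, 28, 29, 29, 25]
[ 0.69184512 -0.05407456  0.02949638] [-0.51533688  0.62062281 -0.30634983]
```

Lids are nearly flat. I'll do one last light glide, touching down while already over lid 0.

>>> apply_moves(
  motion=[
    [-12,2.6,1.5,0,0,0],
    [-33,7,1,0,0,0],
    [-54,11.5,-0.2,0,0,0],
    [-74,15.8,-0.3,0,0,0],
    [-94,20,-0.3,0,0,0],
    [-114,24.3,-0.3,0,0,0],
  ],
)

```text
time: 15.28
tool_pos: [0.5774, -0.0296, 0.0295]
orientation: [[0.978, -0.209, 0.002], [-0.209, -0.978, -0.0], [0.002, -0.0, -1.0]]
ft_force: [0.8, -0.3, 2.1]
gripper_width: 0.004
gripper_force: 0.7
```

>>> apply_moves(
  motion=[
    [-20,4.3,0,0,0,0],
    [-40,8.5,0,0,0,0],
    [-60,12.8,0,0,0,0],
    [-80,17,0,0,0,0],
    [-100,21.3,0,0,0,0],
    [-110,23.4,0,0,0,0],
  ],
)

```text
time: 16.02
tool_pos: [0.4675, -0.0062, 0.0294]
orientation: [[0.978, -0.208, 0.002], [-0.208, -0.978, -0.0], [0.002, -0.0, -1.0]]
ft_force: [2.5, -0.5, 2.0]
gripper_width: 0.005
gripper_force: 1.1
```

>>> apply_moves(
  motion=[
    [0,0,20,0,0,0],
    [0,0,70,0,0,0],
    [0,0,120,0,0,0],
    [0,-60,170,0,0,0],
    [0,-120,170,0,0,0],
    [0,-180,170,0,0,0],
    [0,-240,170,0,0,0],
    [0,-240,170,0,0,0],
    [0,-240,170,0,0,0],
  ],
)

```text
time: 17.15
tool_pos: [0.4672, -0.2458, 0.1982]
orientation: [[0.978, -0.209, -0.001], [-0.209, -0.978, 0.001], [-0.001, -0.001, -1.0]]
ft_force: [0.0, -0.2, 0.0]
gripper_width: 0.006
gripper_force: 0.0
```

```bash
python3 - <<'E'
from h import *
box();s=snapshot("side");a=s["image"][170:300,205:360,::-1];cv2.imwrite("pics/c3.png",cv2.resize(a,None,fx=4.5,fy=4.5,interpolation=cv2.INTER_CUBIC))
P=np.concatenate([pts(snapshot("top")).reshape(-1,3) for _ in range(4)]+[]);P=P[np.isfinite(P).all(1)]
d=P[:,:2]*1000-[559.4,-26.5];x=d@[-.978,.208];y=d@[-.208,-.978]
for h in range(-102,80,34):
    m=(x>h+3)&(x<h+29)&(abs(y)<20);f=np.polyfit(x[m]-h,P[m,2]*1000,1);print(h,"slope rad",f[0].round(4),"z0",f[1].round(2))
E
```

```text
rect ((559.6537475585938, -26.568138122558594), (48.06795883178711, 210.50540161132812), 78.00809478759766)
-102 [28, 28, 28, 28, 28, 28]
-68 [28, 28, 28, 28, 29, 27]
-34 [28, 28, 28, 28, 28, 28]
0 [28, 28, 28, 28, 28, 27]
34 [27, 28, 29, 28, 29, 27]
68 [28, 28, 28, 28, 28, 25]
[ 0.46749363 -0.24478075  0.19824706] [ 0.22818647 -0.02240608  0.11575263]
-102 slope rad -0.1893 z0 29.92
-68 slope rad -0.2057 z0 30.2
-34 slope rad -0.1984 z0 30.34
0 slope rad -0.1333 z0 29.58
34 slope rad -0.0674 z0 28.89
68 slope rad 0.0087 z0 27.89
```

View pics/c3.png

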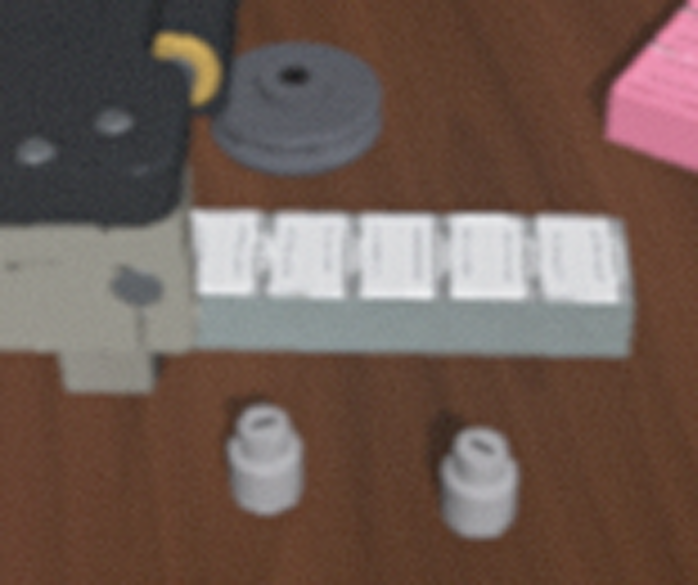

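The picture shows the visible lids flat, with the barrels and pulley still in place. The gripper hides the lid at the left end, but the depth medians show all six level at about 28 mm. The fitted slopes include stray depth points because I didn't filter by height, so I disregard them. The box is still at its first position to within 0.3 mm, and the last glide pressed with about 2 N.

```bash
python3 -c "from bench import *;print(finish_job())"
```

```text
the job is handed in; nothing more can be done
None
```

I shut all six lids flat with about 2 N at the fingertip, didn't shift the box, barrels or pulley, and handed the job in at about 17.5 s with the arm clear.

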